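# Check out a refill of drawing pins and hold up the full tin

## Task

Book out a refill at the studio desk: turn the white pin jar on the spot, without carrying it elsewhere, so that its orange patch squarely faces the black label reader's window, and leave it standing there. Then find by feel which of the three identical blue tins is the heaviest, setting each lighter one you lift back upright where it stood, and finish while holding the heaviest tin still and upright in the gripper, with its underside more than 10 cm above the desk. Never tip a tin or the jar over, and leave the cup, tape dispenser and sharpener where they are.

Things in the scene. Friction and masses are not known exactly. Their poses are not given: they have to be found in the camera images.
- jar: White pin jar with grey lid: upright cylinder 58 mm across, 92 mm tall, 0.25 kg, loose on the desk, axis 115 to 125 mm in front of the reader's window. Origin: centre of the underside, z up; x points from the axis to the orange patch (26 mm wide, 56 mm tall, on the side wall). An orange bar on the lid runs from the lid's middle towards the same side.
- jar_patch (a point): Middle of the orange patch on the jar's side wall, 29 mm from the jar's axis, 45 mm above its underside.
- reader: Black label reader, block 70 mm deep (x), 100 mm wide (y), 70 mm tall, fixed. Origin: centre of the underside, z up. Its window is on its -x face: the patch faces it squarely when the jar's x axis points the same way as the reader's x axis. At the start the jar must be turned clockwise seen from above, by 0.7 to 1.45 rad.
- reader_window (a point): Centre of the reader's green glass window with a red line, 42 mm above the desk, on the reader's -x face.
- tin_a: One of three closed drawing-pin tins that look alike: upright cylinder 60 mm across, 80 mm tall, blue, yellow band, steel lid (fixed shut, contents do not move). Origin: centre of the underside, z up. It stands on the desk (z = 0). The tins weigh 0.12 to 0.70 kg; the heaviest outweighs the next by at least 0.15 kg. Which tin stands where varies.
- tin_b: One of three closed drawing-pin tins that look alike: upright cylinder 60 mm across, 80 mm tall, blue, yellow band, steel lid (fixed shut, contents do not move). Origin: centre of the underside, z up. It stands on the desk (z = 0). The tins weigh 0.12 to 0.70 kg; the heaviest outweighs the next by at least 0.15 kg. Which tin stands where varies.
- tin_c: One of three closed drawing-pin tins that look alike: upright cylinder 60 mm across, 80 mm tall, blue, yellow band, steel lid (fixed shut, contents do not move). Origin: centre of the underside, z up. It stands on the desk (z = 0). The tins weigh 0.12 to 0.70 kg; the heaviest outweighs the next by at least 0.15 kg. Which tin stands where varies.
- cup: White porcelain cup, 76 mm across, 75 mm tall, loose, beyond the tins. Origin: centre of the underside. A bystander.
- tape_dispenser: Translucent tape dispenser, 150 x 55 mm, 86 mm tall, loose. Origin: centre of the underside. A bystander.
- sharpener: Small metal pencil sharpener, 25 x 16 x 13 mm, loose. Origin: centre of the underside. A bystander.

How it is judged:
On the way:
1. the jar stands where it was, its orange patch facing the reader's window, let go (angle between the x axis of jar and the x axis of reader, either way round below 0.3 rad and horizontal distance between jar_patch and reader_window below 0.12 m and distance of jar from where it was at the start of the episode below 0.02 m and angle between jar's own z axis and vertical below 0.1 rad and height (world z) of jar below 0.008 m and contact force between jar and the fingers below 0.1 N), for 0.2 s.
At the end, for the whole second after the job is handed in: Jar upright, let go, within 20 mm of its start, patch facing the window within 0.3 rad; heaviest tin held still by the fingers alone, upright within 0.3 rad, underside over 100 mm above the desk; both others, each under 4.2 N, upright on the desk within 50 mm of their starts (all of step 1 and ((height (world z) of tin_a above 0.1 m and angle between tin_a's own z axis and vertical below 0.3 rad and linear speed of tin_a below 0.05 m/s and contact force between tin_a and the fingers above 2 N and contact force between tin_a and jar below 0.1 N and contact force between tin_a and reader below 0.1 N and contact force between tin_a and cup below 0.1 N and contact force between tin_a and tape_dispenser below 0.1 N and contact force between tin_a and tin_b below 0.1 N and contact force between tin_a and tin_c below 0.1 N and distance of each of tin_b, tin_c from where it was at the start of the episode below 0.05 m and height (world z) of each of tin_b, tin_c below 0.008 m and angle between each of tin_b, tin_c's own z axis and vertical below 0.1 rad and linear speed of each of tin_b, tin_c below 0.02 m/s and contact force between each of tin_b, tin_c and anything else below 4.2 N and contact force between each of tin_b, tin_c and the fingers below 0.1 N) or (height (world z) of tin_b above 0.1 m and angle between tin_b's own z axis and vertical below 0.3 rad and linear speed of tin_b below 0.05 m/s and contact force between tin_b and the fingers above 2 N and contact force between tin_b and jar below 0.1 N and contact force between tin_b and reader below 0.1 N and contact force between tin_b and cup below 0.1 N and contact force between tin_b and tape_dispenser below 0.1 N and contact force between tin_b and tin_a below 0.1 N and contact force between tin_b and tin_c below 0.1 N and distance of each of tin_a, tin_c from where it was at the start of the episode below 0.05 m and height (world z) of each of tin_a, tin_c below 0.008 m and angle between each of tin_a, tin_c's own z axis and vertical below 0.1 rad and linear speed of each of tin_a, tin_c below 0.02 m/s and contact force between each of tin_a, tin_c and anything else below 4.2 N and contact force between each of tin_a, tin_c and the fingers below 0.1 N) or (height (world z) of tin_c above 0.1 m and angle between tin_c's own z axis and vertical below 0.3 rad and linear speed of tin_c below 0.05 m/s and contact force between tin_c and the fingers above 2 N and contact force between tin_c and jar below 0.1 N and contact force between tin_c and reader below 0.1 N and contact force between tin_c and cup below 0.1 N and contact force between tin_c and tape_dispenser below 0.1 N and contact force between tin_c and tin_a below 0.1 N and contact force between tin_c and tin_b below 0.1 N and distance of each of tin_a, tin_b from where it was at the start of the episode below 0.05 m and height (world z) of each of tin_a, tin_b below 0.008 m and angle between each of tin_a, tin_b's own z axis and vertical below 0.1 rad and linear speed of each of tin_a, tin_b below 0.02 m/s and contact force between each of tin_a, tin_b and anything else below 4.2 N and contact force between each of tin_a, tin_b and the fingers below 0.1 N))); the arm keeps its last pose, push and grip.
It fails at once if a tin or the jar is tipped over (angle between any of tin_a, tin_b, tin_c, jar's own z axis and vertical above 0.7 rad).
It fails at once if the cup, tape dispenser or sharpener is disturbed (moved 30 mm) or the cup tipped (distance of any of cup, tape_dispenser, sharpener from where it was at the start of the episode above 0.03 m or angle between cup's own z axis and vertical above 0.3 rad).
It also fails if it takes over 67 s, if anything falls off the work surface, if the arm or the gripper's body presses on something with over 40 N, if the wrist force passes 120 N, or if a joint passes its speed limit or range.

## Robot

A 7-joint arm with a two-finger parallel gripper is mounted at the origin on the work surface. World frame = base frame: x ahead of the robot, y to its left, z up, the work surface at z = 0. Lengths are in m, angles in rad, forces in N, time in s.
With the tool pointing down it reaches from about 0.4 to 0.85 m from the base axis. Payload 10.4 kg.
Tool frame: the origin (TCP) lies at the very end of the fingers, on their centre line; the grasp point (between the pads) lies manip.hold_point_z behind it (manip.hold_point_z is the distance from the TCP to the grasp point, in m); z points along the fingers, y is the direction in which the jaws open and shut (so a half turn about z gives the same grasp; the last joint's range is limited). The gripper opens to 85 mm and grips with 20 to 120 N. Pads are 22 mm wide; open, the fingers measure 114 mm over their backs; the gripper's body (76 mm by 85 mm) begins 54 mm behind the grasp point. The pads swing forward as they close: fully open they stand 13 mm farther back than shut.
Start: joints at [-1.367, 0.332, -0.065, 1.46, 0.022, 1.35, -0.088], TCP at [0.141, 0.609, 0.231] pointing down, gripper open.
Joint ranges: [-2.6, 2.6], [-0.5, 2.12], [-1.47, 1.34], [0.16, 2.42], [-1.27, 4.41], [0.06, 2.06], [-2.6, 2.6]. Speed limits (rad/s): [2.22, 2.22, 2.79, 2.79, 3.14, 3.14, 3.14].

## Interface

Orientations are given as a unit quaternion [x, y, z, w].
In Python, from workcell import manip gives the robot as it stands.
- The arm moves only by the tool jog_arm, never from a script. Its arguments are lists of equal length, an entry for each row: "translation": the shift along the world's x, y, z in mm, a list of three; "turn": the turn about the world's z in degrees. In form: {"translation": [[x, y, z], ...], "turn": [turn, ...]}. A call has 1 to 12 rows; each row is the pose to reach, as a shift and turn from the pose measured when the call began; what a row does not reach only later rows make up. A row lasts 1/12 s, in which the tool goes at most 41.7 mm and 7.16 degrees, less where a joint would pass 70% of its speed; a pose out of reach is approached as far as the arm can. A call with a gripper value outside its range is refused whole. "grip" is the finger opening in mm, from 0 to 85.4, set as the call begins (left out, the last holds). The fingers move at their own pace and stop on an object; "grip_force" is the grip in N (left out, the last holds). Time passes only in rows, so rows that repeat a pose let the fingers close. It gives the time, the measured TCP pose, the force and the opening at its end, in the units of the state.
- manip.get_obs(): the state, without advancing time (a new reading comes with each control period).
- manip.camera(name): name is "scene" or "top" or "wrist"; returns a dict with "frame" (384x512x3 uint8, red, green, blue), "mtx" (3x3 intrinsics, pixels), "pose" (4x4, takes a point from camera to world coordinates). Camera axes: x right, y down, z forward; pixel columns grow to the right and rows downward; lengths in m; the calibration is good to about 2 mm. A picture is of the moment at which its call begins. There is no depth.
- manip.hand_in(): hands the job in, once; it reports no verdict.
Trained networks look in a picture, given as the dict that the camera call returned (one of the last four; its "shot" number tells which), for a name from the list of things; names that differ only in an ending like _2 or _b are one class to them, and where a whole thing is asked for, a point or a joint stands for the part that bears it (a point fixed in the world has none). Each returns a list of dicts, best first, with "confidence" (0 to 1); they miss things now and then, are a little off and sometimes report something else, mostly with a low value. They report only what shows in the picture. A call takes as long as a camera call.
- manip.outline_of(picture, label): "mask" (384x512 bool, what is visible of it) and "extent" ([left, top, right, bottom] in pixels, round what is visible of it).
- manip.pinpoint(picture, label): "at" ([column, row] in pixels: a listed point, or the origin of a listed thing).
The state is a dict: "clock": time; "joint_pos": joint angles; "joint_velocities": joint speeds; "tau": joint torques, N m; "position": TCP position; "ee_rot": TCP orientation; "ft_force": force on the tool from outside, world axes, zero at the start; "torque": the same for the moment, N m; "grip_width": opening from 0.0 (shut) to 1.0 (fully open).
Only numpy, scipy, OpenCV 4.12 (cv2) and the standard library are available. Lean on these libraries where they do the work, as an engineer would, in place of code of your own. Each camera call takes 0.05 s, during which the arm holds its last target. There are 200 camera calls.

## Working session

There is one attempt and no reset: what is moved stays moved. The work goes in short steps, Python scripts to look and compute and a tool call to move; the robot and the scene stay as the last step left them, time stands still between calls to the robot, and variables do not carry over. Pictures are saved under pics/ and viewed, about 8 in all and at most 12, crops included, and the job is handed in when it is done.

Besides the shell and the picture viewer there is one more tool, called after "Call:" as name(argument=value, ...) on one line, values as JSON. jog_arm: Moves the arm, as the interface text tells. Its arguments: {"type":"object","properties":{"translation":{"type":"array"},"turn":{"type":"array"},"grip":{"type":"number"},"grip_force":{"type":"number"}},"required":["translation","turn"]}

```bash
mkdir -p pics
cat > h.py <<'E'
import numpy as np, cv2
from workcell import manip
def ray(c,px,z):
    d=np.linalg.inv(c["mtx"])@np.array([px[0],px[1],1.]); R=c["pose"][:3,:3]; t=c["pose"][:3,3]
    d=R@d; return t+d*(z-t[2])/d[2]
def save(c,n,crop=None,s=1):
    f=c["frame"][:,:,::-1]
    if crop: f=f[crop[1]:crop[3],crop[0]:crop[2]]
    cv2.imwrite("pics/"+n,cv2.resize(f,None,fx=s,fy=s,interpolation=cv2.INTER_CUBIC))
E
python3 - <<'E'
from h import *
o=manip.get_obs(); print({k:np.round(v,3) for k,v in o.items()}, manip.hold_point_z)
for n in("top","scene"):
    c=manip.camera(n); save(c,n+"0.png",s=1.5); print(n,np.round(c["pose"],3).tolist(),c["mtx"][0])
    for l,z in(("jar",0),("jar_patch",.045),("reader",0),("reader_window",.042),("tin_a",0),("cup",0),("tape_dispenser",0),("sharpener",0)):
        for r in manip.pinpoint(c,l)[:4]: print(l,round(r["confidence"],2),np.round(r["at"]),np.round(ray(c,r["at"],z),3))
E
```

```text
{'clock': np.float64(0.0), 'joint_pos': array([-1.367,  0.333, -0.065,  1.461,  0.022,  1.35 , -0.088]), 'joint_velocities': array([-0.001,  0.001, -0.001, -0.002,  0.001,  0.001,  0.   ]), 'tau': array([ 1.0000e-03, -6.2543e+01,  5.0000e-02, -3.9161e+01,  1.6000e-02,
        1.0000e-02, -0.0000e+00]), 'position': array([0.14 , 0.609, 0.231]), 'ee_rot': array([ 0.113,  0.994, -0.001, -0.   ]), 'ft_force': array([-0.239,  0.206, -0.536]), 'torque': array([-0.034, -0.018,  0.039]), 'grip_width': np.float64(1.002)} 0.0187
top [[0.013, -0.987, 0.163, 0.364], [-1.0, -0.015, -0.01, 0.04], [0.012, -0.163, -0.987, 1.433], [0.0, 0.0, 0.0, 1.0]] [493.15343122   0.         264.11658831]
jar 0.62 [200. 218.] [0.502 0.21  0.   ]
jar 0.4 [158. 213.] [0.515 0.334 0.   ]
jar_patch 0.84 [198. 223.] [0.484 0.212 0.045]
reader 0.95 [151. 220.] [0.493 0.354 0.   ]
reader 0.41 [203. 213.] [0.516 0.201 0.   ]
reader 0.38 [268. 228.] [0.475 0.013 0.   ]
reader_window 0.91 [156. 212.] [0.512 0.331 0.042]
tin_a 0.89 [267. 229.] [0.473 0.014 0.   ]
tin_a 0.8 [336. 198.] [ 0.568 -0.187  0.   ]
tin_a 0.57 [387. 213.] [ 0.524 -0.335  0.   ]
cup 0.68 [275. 146.] [ 0.721 -0.005  0.   ]
tape_dispenser 0.83 [195. 140.] [0.736 0.232 0.   ]
sharpener 0.46 [314. 168.] [ 0.657 -0.12   0.   ]
scene [[0.258, 0.692, -0.674, 1.19], [0.966, -0.182, 0.182, -0.139], [0.003, -0.698, -0.716, 0.703], [0.0, 0.0, 0.0, 1.0]] [348.81731303   0.         250.46508886]
jar 0.81 [304. 175.] [0.506 0.208 0.   ]
jar_patch 0.81 [304. 157.] [0.479 0.215 0.045]
reader 0.92 [350. 168.] [0.514 0.353 0.   ]
reader 0.29 [235. 183.] [0.487 0.006 0.   ]
reader_window 0.63 [342. 151.] [0.477 0.334 0.042]
tin_a 0.9 [116. 218.] [ 0.536 -0.324  0.   ]
tin_a 0.76 [174. 217.] [ 0.569 -0.179  0.   ]
tin_a 0.69 [235. 182.] [0.481 0.007 0.   ]
cup 0.97 [254. 247.] [ 0.714 -0.001  0.   ]
tape_dispenser 0.74 [344. 237.] [0.743 0.223 0.   ]
sharpener 0.59 [201. 241.] [ 0.663 -0.122  0.   ]
```

View pics/top0.png

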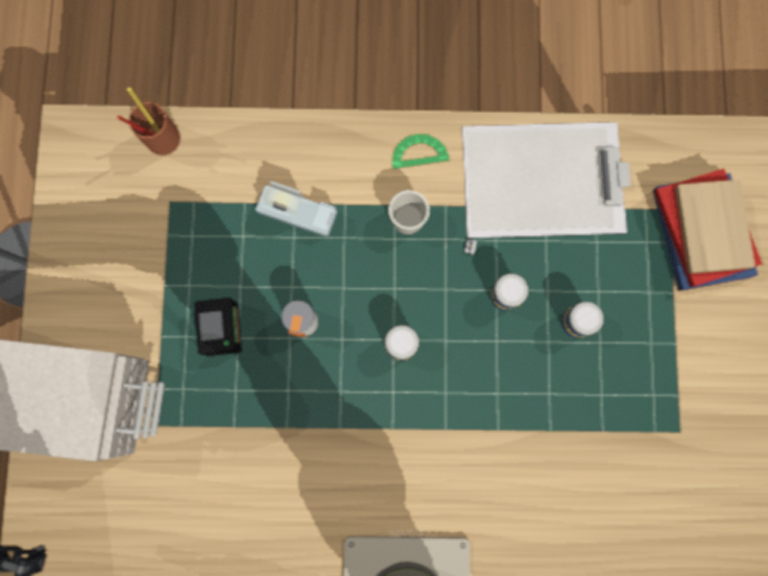

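View pics/scene0.png

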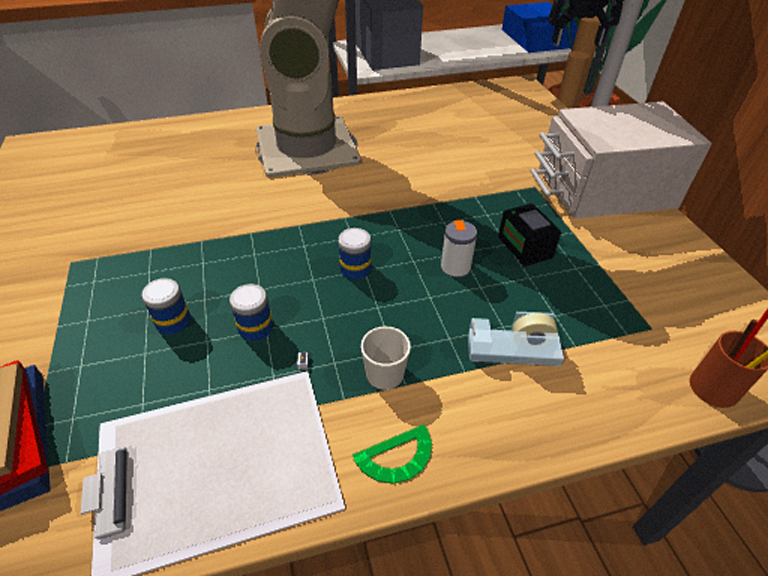

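The tins are at px (402,343), (511,291) and (585,320) in the top view, which is scaled 1.5×. The jar is at (299,319) with its lid bar pointing down (−x), and the reader's window faces it at (237,325). A drawer box stands at the left, near the arm, so I'll refine the positions and check the box height.

Run:
```python
from h import *
c=manip.camera("top"); f=c["frame"]; hsv=cv2.cvtColor(f,cv2.COLOR_RGB2HSV)
# lids
for nm,p,z in(("jar",(199,213),.092),("t1",(268,228),.08),("t2",(341,194),.08),("t3",(390,213),.08)):
    m=np.zeros(f.shape[:2],np.uint8)
    s=f[p[1]-16:p[1]+17,p[0]-16:p[0]+17].astype(int)
    hs=hsv[p[1]-16:p[1]+17,p[0]-16:p[0]+17]
    if nm=="jar": w=((hs[:,:,1]<60)&(hs[:,:,2]>70))|((hs[:,:,0]<20)&(hs[:,:,1]>120))
    else: w=(hs[:,:,1]<60)&(hs[:,:,2]>130)
    (x,y),(a,b),ang=cv2.minAreaRect(cv2.findNonZero(cv2.morphologyEx(w.astype(np.uint8),cv2.MORPH_OPEN,np.ones((3,3)))))
    q=(x+p[0]-16,y+p[1]-16); print(nm,np.round(q,1),np.round((a,b),1),np.round(ray(c,q,z),3))
    if nm=="jar":
        o=np.argwhere((hs[:,:,0]<20)&(hs[:,:,1]>120)); print("orange",o.mean(0)[::-1]+np.array(p)-16,len(o), np.round(ray(c,o.mean(0)[::-1]+np.array(p)-16,.092),3))
print("box corner top z=.2",[ray(c,(117/1.5,357/1.5),z).round(3) for z in(.1,.2,.3)])
s=manip.camera("scene"); print([ray(s,(592/1.5,158/1.5),z).round(3) for z in(.1,.2,.3)], [ray(s,(p[0]/1.5,p[1]/1.5),.2).round(3) for p in((550,112),(708,142),(657,102))])
save(c,"jar0.png",(125,185,225,260),8)
save(s,"jar0s.png",(280,125,390,200),7)
```

```text
jar [199.3 211.7] [25.6 25. ] [0.51  0.202 0.092]
orange [196.80821918 217.53424658] 73 [0.494 0.208 0.092]
t1 [267.8 227.8] [21.9 21.2] [0.47  0.015 0.08 ]
t2 [341. 193.] [21.2 21.2] [ 0.569 -0.188  0.08 ]
t3 [390.5 211.5] [21. 21.] [ 0.52  -0.324  0.08 ]
box corner top z=.2 [array([0.434, 0.523, 0.1  ]), array([0.429, 0.487, 0.2  ]), array([0.424, 0.451, 0.3  ])]
[array([0.373, 0.556, 0.1  ]), array([0.508, 0.44 , 0.2  ]), array([0.644, 0.325, 0.3  ])] [array([0.337, 0.45 , 0.2  ]), array([0.514, 0.677, 0.2  ]), array([0.354, 0.683, 0.2  ])]
```

View pics/jar0.png

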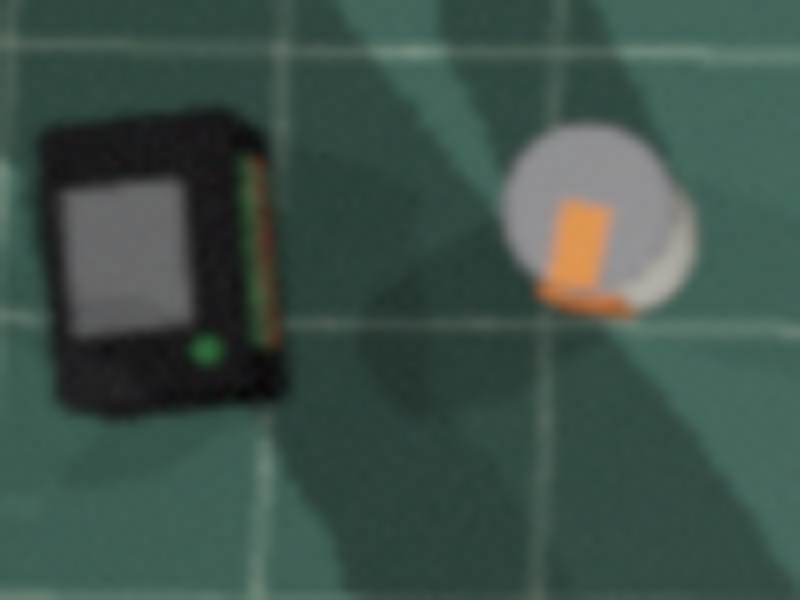

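The jar's patch points at about 171.6° and the reader's x axis at about 95°, so the jar needs roughly −77°. The box top is near z = 0.15, so I'll lift a little first and then go over to the jar.

Call:
jog_arm(translation=[[0,0,20],[20,-22,30],[45,-49,40],[70,-77,40],[96,-105,40],[122,-133,40],[148,-161,40],[174,-189,40],[200,-217,40],[226,-245,40],[250,-271,35],[270,-293,30]], turn=[0,0,0,0,0,0,0,0,0,0,0,0], grip=85, grip_force=30)

```text
clock: 2.0
position: [0.4124, 0.3137, 0.2618]
ee_rot: [0.114, 0.993, 0.0, 0.001]
ft_force: [0.3, -0.1, -0.1]
grip_width: 0.994
```

Call:
jog_arm(translation=[[20,-22,-5],[40,-45,-15],[60,-68,-25],[78,-88,-35],[90,-103,-40],[95,-108,-45],[98,-110,-50],[98,-110,-50]], turn=[0,0,0,0,0,0,0,0])

```text
clock: 2.67
position: [0.51, 0.204, 0.2108]
ee_rot: [0.114, 0.993, 0.0, -0.0]
ft_force: [0.3, 0.2, 0.2]
grip_width: 0.994
```

Run:
```python
from h import *
o=manip.get_obs(); print(o["clock"],o["position"],o["ee_rot"],o["ft_force"],o["joint_pos"].round(2))
c=manip.camera("wrist"); save(c,"w1.png",s=1.2)
for l,z in(("jar",0),("jar_patch",.045)):
    for r in manip.pinpoint(c,l)[:2]: print(l,round(r["confidence"],2),np.round(r["at"]),np.round(ray(c,r["at"],z),3))
```

```text
2.6667 [0.51001167 0.20396576 0.21083376] [ 1.14091879e-01  9.93470185e-01  1.82946165e-04 -2.57816772e-05] [0.34754323 0.15629211 0.22567024] [-0.76  0.18  0.33  1.71 -0.06  1.27  0.93]
jar 0.81 [257. 171.] [0.514 0.207 0.   ]
jar_patch 0.59 [254. 156.] [0.486 0.21  0.045]
```

View pics/w1.png

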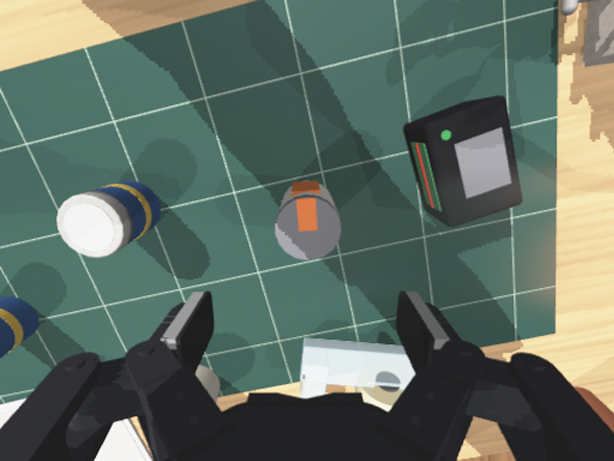

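The wrist view shows the jar lid at (308,227), centred between the fingers, with the patch pointing up in the image. I'll descend and grip.

Call:
jog_arm(translation=[[2,1,-30],[3,1,-60],[3,1,-85],[3,1,-105],[3,1,-122],[3,1,-138],[3,1,-150],[3,1,-160],[3,1,-167],[3,1,-170],[3,1,-170],[3,1,-170]], turn=[0,0,0,0,0,0,0,0,0,0,0,0])

```text
clock: 3.82
position: [0.5131, 0.2064, 0.0426]
ee_rot: [0.113, 0.994, 0.001, 0.001]
ft_force: [-0.3, 0.2, 0.5]
grip_width: 0.995
```

Call:
jog_arm(translation=[[0,0,0],[0,0,0],[0,0,0],[0,0,0],[0,0,0],[0,0,0],[0,0,0],[0,0,0]], turn=[0,0,0,0,0,0,0,0], grip=40, grip_force=25)

```text
clock: 4.48
position: [0.5135, 0.2066, 0.0433]
ee_rot: [0.113, 0.994, 0.001, 0.001]
ft_force: [-1.6, -0.9, 5.7]
grip_width: 0.672
```

Call:
jog_arm(translation=[[0,0,0],[0,0,0],[0,0,0],[0,0,0],[0,0,0],[0,0,0],[0,0,0],[0,0,0],[0,0,0],[0,0,0],[0,0,0],[0,0,0]], turn=[-3,-8,-14,-20,-26,-32,-38,-44,-50,-56,-61,-65])

```text
clock: 5.48
position: [0.5136, 0.207, 0.0434]
ee_rot: [0.631, 0.776, 0.001, 0.002]
ft_force: [1.4, 0.9, -1.4]
grip_width: 0.671
```

Call:
jog_arm(translation=[[0,0,0],[0,0,0],[0,0,0],[0,0,0],[0,0,0],[0,0,0]], turn=[-4,-8,-11,-12,-12,-12])

```text
clock: 5.98
position: [0.5136, 0.2071, 0.0434]
ee_rot: [0.708, 0.706, 0.001, 0.002]
ft_force: [0.3, 0.3, 0.5]
grip_width: 0.67
```

Run:
```python
from h import *
o=manip.get_obs(); n=o["ee_rot"]; y=np.degrees(np.arctan2(2*n[1]**2-1,2*n[0]*n[1])); print(o["clock"],o["position"],"jaw deg",y,o["ft_force"],o["torque"],o["joint_pos"].round(2))
```

```text
5.9833 [0.51355711 0.2071047  0.04340074] jaw deg -0.13342868922433196 [0.33563599 0.32011396 0.45034656] [ 0.12082855 -0.05841337 -0.00598056] [-0.94  0.4   0.56  1.88 -0.26  0.94 -0.26]
```

Turned by 77°. Now I'll release, back straight up, and check the angle.

Call:
jog_arm(translation=[[0,0,0],[0,0,0],[0,0,0],[0,0,0],[0,0,0],[0,0,0]], turn=[0,0,0,0,0,0], grip=85)

```text
clock: 6.48
position: [0.5136, 0.2071, 0.0434]
ee_rot: [0.708, 0.706, 0.001, 0.002]
ft_force: [0.6, 0.0, 0.9]
grip_width: 0.995
```

Call:
jog_arm(translation=[[0,0,5],[0,0,15],[0,0,35],[0,0,60],[0,0,90],[0,0,125],[0,0,150],[0,-30,165],[0,-65,175],[0,-105,175],[0,-130,175],[-10,-150,175]], turn=[0,0,0,0,0,0,0,0,0,0,0,0])

```text
clock: 7.48
position: [0.5044, 0.0538, 0.2197]
ee_rot: [0.709, 0.705, 0.001, 0.002]
ft_force: [1.6, 0.7, 0.1]
grip_width: 0.999
```

Run:
```python
from h import *
for n in("top","scene"):
    c=manip.camera(n)
    for l,z in(("jar",0),("jar_patch",.045),("reader",0),("reader_window",.042)):
        for r in manip.pinpoint(c,l)[:1]: print(n,l,round(r["confidence"],2),np.round(r["at"]),np.round(ray(c,r["at"],z),3))
    if n=="top": save(c,"jar1.png",(125,185,225,260),8)
```

```text
top jar 0.97 [201. 214.] [0.513 0.208 0.   ]
top jar_patch 0.84 [187. 214.] [0.509 0.242 0.045]
top reader 0.72 [149. 220.] [0.495 0.357 0.   ]
top reader_window 0.9 [157. 215.] [0.505 0.327 0.042]
scene jar 0.78 [303. 174.] [0.503 0.208 0.   ]
scene jar_patch 0.84 [317. 163.] [0.511 0.241 0.045]
scene reader 0.89 [350. 169.] [0.518 0.353 0.   ]
scene reader_window 0.88 [341. 157.] [0.502 0.322 0.042]
```

View pics/jar1.png

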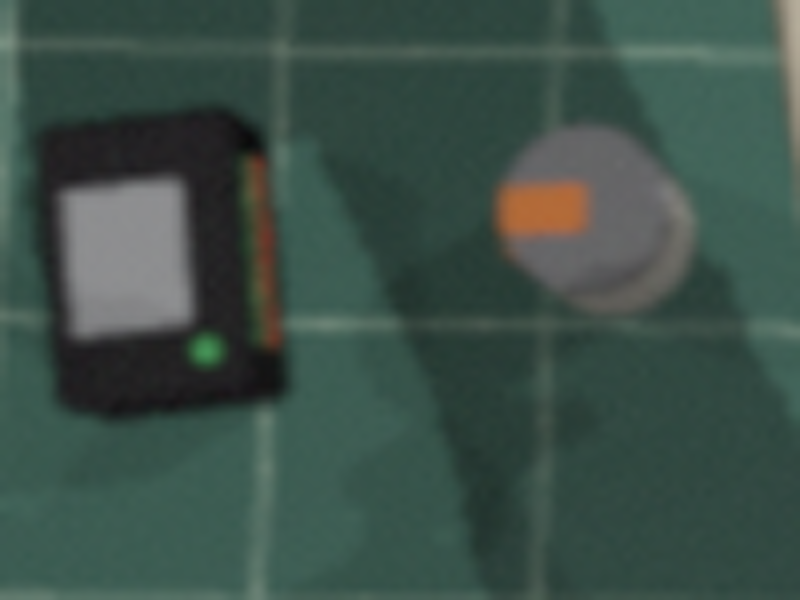

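The jar hasn't moved, and its bar is at (540,210) pointing left along the reader's normal, with an error of only a few degrees. Next is tin 1 at (0.472, 0.014).

Call:
jog_arm(translation=[[-10,-13,-10],[-22,-28,-30],[-30,-38,-55],[-32,-40,-80],[-32,-40,-105],[-32,-40,-127],[-32,-40,-147],[-32,-40,-163],[-32,-40,-176],[-32,-40,-185],[-32,-40,-189],[-32,-40,-189]], turn=[0,0,0,0,0,0,0,0,0,0,0,0])

```text
clock: 8.98
position: [0.4714, 0.0178, 0.0289]
ee_rot: [0.707, 0.707, -0.0, 0.002]
ft_force: [-0.1, -0.4, 0.3]
grip_width: 0.993
```

Call:
jog_arm(translation=[[0,0,0],[0,0,0],[0,0,0],[0,0,0],[0,0,0],[0,0,0],[0,0,0],[0,0,0]], turn=[0,0,0,0,0,0,0,0], grip=40, grip_force=50)

```text
clock: 9.65
position: [0.4718, 0.018, 0.0298]
ee_rot: [0.707, 0.707, 0.0, 0.002]
ft_force: [-1.2, -0.0, 3.8]
grip_width: 0.695
```

Call:
jog_arm(translation=[[0,0,2],[0,0,6],[0,0,12],[0,0,18],[0,0,24],[0,0,28],[0,0,30],[0,0,30],[0,0,30],[0,0,30],[0,0,30],[0,0,30]], turn=[0,0,0,0,0,0,0,0,0,0,0,0])

```text
clock: 10.65
position: [0.4717, 0.0179, 0.0596]
ee_rot: [0.707, 0.707, 0.0, 0.002]
ft_force: [-0.1, 0.6, -1.3]
grip_width: 0.69
```

Run:
```python
from h import *
for i in range(8):
    o=manip.get_obs(); print(o["clock"],o["position"].round(4),o["ft_force"].round(2)); manip.camera("wrist")
```

```text
10.65 [0.4717 0.0179 0.0596] [-0.08  0.57 -1.31]
10.7 [0.4717 0.0179 0.0596] [-0.47  0.06 -0.7 ]
10.75 [0.4717 0.0179 0.0596] [-0.48 -0.56 -0.34]
10.8 [0.4718 0.0179 0.0597] [-0.41 -0.24 -1.38]
10.85 [0.4718 0.0179 0.0597] [ 0.06 -0.08 -0.8 ]
10.9 [0.4718 0.0179 0.0597] [-0.12  0.81 -1.04]
10.95 [0.4718 0.0179 0.0597] [-0.06 -0.56 -2.26]
11.0 [0.4718 0.0179 0.0597] [ 0.53  0.48 -0.6 ]
```

Tin 1 weighs about 0.12 kg, so it isn't the heaviest. I'll put it back and go to tin 2 at (0.569, −0.187).

Call:
jog_arm(translation=[[0,0,-5],[0,0,-11],[0,0,-17],[0,0,-22],[0,0,-26],[0,0,-28],[0,0,-29],[0,0,-30],[0,0,-30],[0,0,-30]], turn=[0,0,0,0,0,0,0,0,0,0])

```text
clock: 11.88
position: [0.472, 0.018, 0.0299]
ee_rot: [0.707, 0.707, 0.001, 0.002]
ft_force: [-0.0, 0.0, -1.7]
grip_width: 0.686
```

Call:
jog_arm(translation=[[0,0,0],[0,0,0],[0,0,0],[0,0,0],[0,0,0],[0,0,0]], turn=[0,0,0,0,0,0], grip=85)

```text
clock: 12.38
position: [0.4721, 0.018, 0.03]
ee_rot: [0.707, 0.707, 0.001, 0.002]
ft_force: [-0.1, 0.2, 0.0]
grip_width: 0.996
```

Call:
jog_arm(translation=[[0,0,5],[0,0,20],[0,0,45],[0,0,75],[0,0,105],[8,-12,130],[20,-37,145],[35,-72,150],[52,-110,150],[68,-147,150],[82,-177,150],[90,-192,150]], turn=[0,0,0,0,0,0,0,0,0,0,0,0])

```text
clock: 13.38
position: [0.5623, -0.1785, 0.1803]
ee_rot: [0.709, 0.706, -0.0, 0.003]
ft_force: [0.5, -0.7, 0.5]
grip_width: 1.001
```

Run:
```python
from h import *
o=manip.get_obs(); print(o["clock"],o["position"],o["joint_pos"].round(2))
c=manip.camera("wrist"); save(c,"w2.png",s=1.2)
for r in manip.pinpoint(c,"tin_a")[:4]: print(round(r["confidence"],2),np.round(r["at"]),np.round(ray(c,r["at"],0),3))
c=manip.camera("top")
for r in manip.pinpoint(c,"tin_a")[:4]: print("top",round(r["confidence"],2),np.round(r["at"]),np.round(ray(c,r["at"],0),3))
```

```text
13.3833 [ 0.56234494 -0.17851007  0.18034767] [-0.47  0.38  0.88  1.67 -0.3   1.24  0.47]
0.96 [258. 179.] [ 0.568 -0.186  0.   ]
0.65 [223. 274.] [ 0.52  -0.325  0.   ]
top 0.83 [385. 212.] [ 0.528 -0.329  0.   ]
top 0.37 [333. 197.] [ 0.568 -0.178  0.   ]
```

View pics/w2.png

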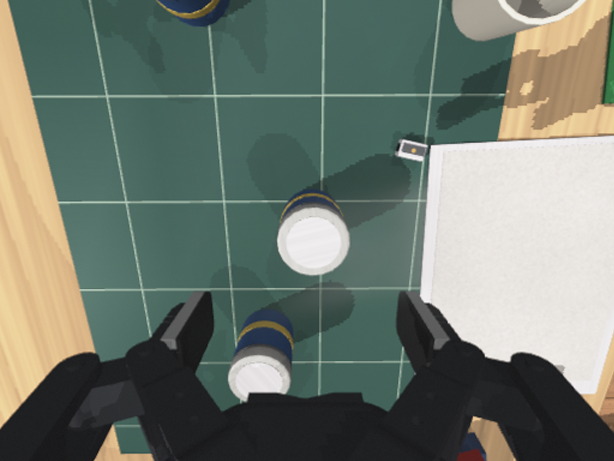

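Tin 2 is at (313,240) between the fingers, with tin 3 clear of it at (262,375) and the sharpener clear at (412,150). I'll descend.

Call:
jog_arm(translation=[[3,-4,-20],[6,-8,-45],[6,-8,-70],[6,-8,-92],[6,-8,-110],[6,-8,-125],[6,-8,-136],[6,-8,-144],[6,-8,-149],[6,-8,-150],[6,-8,-150],[6,-8,-150]], turn=[0,0,0,0,0,0,0,0,0,0,0,0])

```text
clock: 14.58
position: [0.5682, -0.1823, 0.0306]
ee_rot: [0.708, 0.707, 0.001, 0.002]
ft_force: [-0.9, 0.4, 0.2]
grip_width: 0.994
```

Call:
jog_arm(translation=[[0,0,0],[0,0,0],[0,0,0],[0,0,0],[0,0,0],[0,0,0],[0,0,0],[0,0,0]], turn=[0,0,0,0,0,0,0,0], grip=40, grip_force=50)

```text
clock: 15.25
position: [0.5689, -0.1825, 0.0316]
ee_rot: [0.708, 0.706, 0.001, 0.003]
ft_force: [-0.0, 1.3, 6.4]
grip_width: 0.695
```

Call:
jog_arm(translation=[[0,0,2],[0,0,6],[0,0,12],[0,0,18],[0,0,24],[0,0,28],[0,0,30],[0,0,30],[0,0,30],[0,0,30],[0,0,30],[0,0,30]], turn=[0,0,0,0,0,0,0,0,0,0,0,0])

```text
clock: 16.25
position: [0.5687, -0.1824, 0.0614]
ee_rot: [0.708, 0.706, 0.001, 0.003]
ft_force: [-0.1, -0.7, -2.3]
grip_width: 0.691
```

Run:
```python
from h import *
a=[]
for i in range(10):
    o=manip.get_obs(); a.append(o["ft_force"]); manip.camera("wrist")
print(o["clock"],o["position"],np.mean(a,0),np.std(a,0))
```

```text
16.7 [ 0.56890157 -0.18246015  0.06162645] [ 0.2901932  -0.01384029 -3.09623827] [0.83942069 0.65131585 0.56996616]
```

Tin 2 weighs about 0.31 kg. I'll set it back and weigh tin 3 at (0.521, −0.326).

Call:
jog_arm(translation=[[0,0,-5],[0,0,-11],[0,0,-17],[0,0,-22],[0,0,-26],[0,0,-28],[0,0,-29],[0,0,-30],[0,0,-30],[0,0,-30]], turn=[0,0,0,0,0,0,0,0,0,0])

```text
clock: 17.58
position: [0.5691, -0.1825, 0.0318]
ee_rot: [0.708, 0.706, 0.001, 0.003]
ft_force: [-0.8, -0.8, -4.2]
grip_width: 0.692
```

Call:
jog_arm(translation=[[0,0,0],[0,0,0],[0,0,0],[0,0,0],[0,0,0],[0,0,0]], turn=[0,0,0,0,0,0], grip=85)

```text
clock: 18.08
position: [0.5691, -0.1826, 0.0319]
ee_rot: [0.708, 0.706, 0.001, 0.003]
ft_force: [0.1, 0.2, 0.5]
grip_width: 0.996
```

Call:
jog_arm(translation=[[0,0,5],[0,0,20],[0,0,45],[0,0,75],[0,0,105],[-5,-12,130],[-13,-37,145],[-25,-72,150],[-36,-105,150],[-44,-128,150],[-47,-140,150],[-47,-142,150]], turn=[0,0,0,0,0,0,0,0,0,0,0,0])

```text
clock: 19.08
position: [0.5202, -0.328, 0.1826]
ee_rot: [0.709, 0.705, 0.001, 0.003]
ft_force: [-0.2, -0.4, 0.7]
grip_width: 0.994
```

Run:
```python
from h import *
o=manip.get_obs(); print(o["clock"],o["position"],o["joint_pos"].round(2))
c=manip.camera("wrist")
for r in manip.pinpoint(c,"tin_a")[:4]: print(round(r["confidence"],2),np.round(r["at"]),np.round(ray(c,r["at"],0),3))
```

```text
19.0833 [ 0.52020963 -0.32795486  0.18263307] [-0.19  0.44  0.89  1.6  -0.36  1.26  0.76]
0.9 [253. 171.] [ 0.521 -0.325  0.   ]
0.59 [295.  48.] [ 0.568 -0.188  0.   ]
```

Call:
jog_arm(translation=[[1,2,-20],[1,2,-45],[1,2,-70],[1,2,-92],[1,2,-110],[1,2,-125],[1,2,-136],[1,2,-145],[1,2,-150],[1,2,-152],[1,2,-152],[1,2,-152]], turn=[0,0,0,0,0,0,0,0,0,0,0,0])

```text
clock: 20.18
position: [0.5236, -0.3229, 0.0308]
ee_rot: [0.708, 0.706, 0.002, 0.003]
ft_force: [0.2, 0.4, 0.1]
grip_width: 0.996
```

Call:
jog_arm(translation=[[0,0,0],[0,0,0],[0,0,0],[0,0,0],[0,0,0],[0,0,0],[0,0,0],[0,0,0]], turn=[0,0,0,0,0,0,0,0], grip=40, grip_force=50)

```text
clock: 20.85
position: [0.5227, -0.3235, 0.0316]
ee_rot: [0.708, 0.706, 0.001, 0.003]
ft_force: [-5.8, 2.2, 8.6]
grip_width: 0.691
```

Call:
jog_arm(translation=[[0,0,2],[0,0,6],[0,0,12],[0,0,18],[0,0,24],[0,0,28],[0,0,30],[0,0,30],[0,0,30],[0,0,30],[0,0,30],[0,0,30]], turn=[0,0,0,0,0,0,0,0,0,0,0,0])

```text
clock: 21.85
position: [0.5225, -0.3235, 0.0614]
ee_rot: [0.708, 0.706, 0.001, 0.003]
ft_force: [-0.3, 0.1, -5.9]
grip_width: 0.691
```

Run:
```python
from h import *
a=[]
for i in range(10):
    o=manip.get_obs(); a.append(o["ft_force"]); manip.camera("wrist")
print(o["clock"],o["position"],np.mean(a,0),np.std(a,0))
```

```text
22.3 [ 0.52268861 -0.3235499   0.06163273] [ 0.07769967  0.01944391 -6.08550781] [0.35778343 0.49239764 0.42632997]
```

Tin 3 weighs about 0.62 kg, which makes it the heaviest. I'll lift it so the underside is around 0.16 m.

Call:
jog_arm(translation=[[0,0,5],[0,0,15],[0,0,30],[0,0,48],[0,0,66],[0,0,84],[0,0,100],[0,0,114],[0,0,124],[0,0,130],[0,0,130],[0,0,130]], turn=[0,0,0,0,0,0,0,0,0,0,0,0])

```text
clock: 23.35
position: [0.5226, -0.3235, 0.1915]
ee_rot: [0.708, 0.706, 0.001, 0.003]
ft_force: [-1.3, -0.4, -6.0]
grip_width: 0.692
```

Call:
jog_arm(translation=[[0,0,0],[0,0,0],[0,0,0],[0,0,0],[0,0,0],[0,0,0]], turn=[0,0,0,0,0,0])

```text
clock: 23.85
position: [0.5226, -0.3235, 0.1913]
ee_rot: [0.708, 0.706, 0.001, 0.003]
ft_force: [0.3, 0.3, -6.1]
grip_width: 0.685
```

Run:
```python
from h import *
o=manip.get_obs(); print(o["clock"],o["position"],o["ft_force"],o["grip_width"],np.abs(o["joint_velocities"]).max())
for n in("top","scene"):
    c=manip.camera(n); save(c,n+"9.png",s=1.5)
    for l,z in(("jar",0),("jar_patch",.045),("tin_a",0),("cup",0),("tape_dispenser",0),("sharpener",0)):
        for r in manip.pinpoint(c,l)[:3]: print(n,l,round(r["confidence"],2),np.round(ray(c,r["at"],z),3))
```

```text
23.85 [ 0.52255282 -0.32345527  0.19134285] [ 0.33398134  0.2934177  -6.05257497] 0.6845562088690688 0.002890005101222795
top jar 0.77 [0.51  0.211 0.   ]
top jar_patch 0.6 [0.507 0.241 0.045]
top tin_a 0.77 [0.471 0.013 0.   ]
top tin_a 0.49 [ 0.544 -0.386  0.   ]
top tin_a 0.37 [0.509 0.249 0.   ]
top cup 0.81 [0.725 0.005 0.   ]
top cup 0.64 [ 0.568 -0.173  0.   ]
top tape_dispenser 0.86 [0.737 0.23  0.   ]
top sharpener 0.5 [ 0.661 -0.111  0.   ]
scene jar 0.76 [0.515 0.203 0.   ]
scene jar 0.48 [0.454 0.359 0.   ]
scene jar_patch 0.66 [0.518 0.24  0.045]
scene tin_a 0.96 [ 0.568 -0.185  0.   ]
scene tin_a 0.67 [0.47  0.013 0.   ]
scene tin_a 0.66 [ 0.332 -0.387  0.   ]
scene cup 0.81 [ 0.724  0.006 -0.   ]
scene cup 0.37 [ 0.664 -0.119 -0.   ]
scene tape_dispenser 0.9 [0.733 0.221 0.   ]
scene tape_dispenser 0.44 [0.443 0.363 0.   ]
scene sharpener 0.56 [ 0.675 -0.116  0.   ]
scene sharpener 0.42 [0.723 0.006 0.   ]
```

View pics/scene9.png

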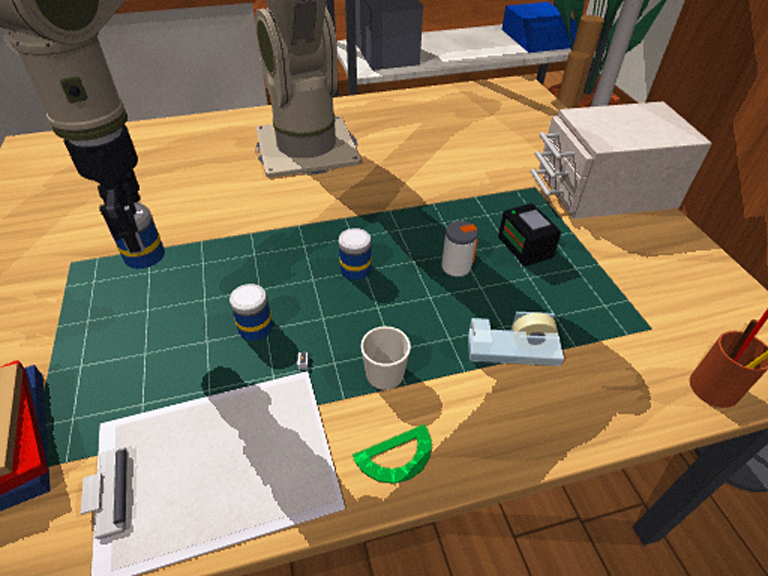

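The scene view shows the heaviest tin held upright in the air at (140,240). The other two stand at (355,253) and (250,312), and the jar at (460,248) has its patch towards the reader. Handing in.

```bash
python3 -c "
from workcell import manip
print(manip.hand_in())"
```

```text
the job is handed in; nothing more can be done
None
```

The job is handed in at about 24 s of the allowed 67 s; the hand-in itself gives no verdict.

- **Jar:** I turned it 77° clockwise where it stood and let it go. In the top view taken straight after the turn, the patch faced the window within a few degrees. The last checks put the jar at about (0.51, 0.21), within a few mm of its start.
- **Tins:** by wrist force, their weights in kg came out as below. The first two are set back upright where they stood, within about 5 mm, apart from one weak top-view reading that put the middle one about 14 mm off.

| Tin (start position, m) | Weight (kg) |
|---|---|
| (0.47, 0.01) | about 0.12 |
| (0.57, −0.19) | about 0.31 |
| (0.52, −0.32) | about 0.62 |

- **Heaviest tin:** it is held still and upright at 50 N grip. Its underside is about 0.16 m above the desk, and the wrist force steady at −6.05 N confirms it is still in the grip.
- **Cup, tape dispenser and sharpener:** they read within about 13 mm of their starts. That scatter comes from the network detections, and nothing touched them.
- **Doubtful readings:** some low-confidence detections in the last check disagreed (for example a "tin" at the jar). They don't match what the picture shows, so I took them as false reports.

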